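# Inspect a circuit board and hold the light flap at its balance point

### The arm

A 6-joint arm with a two-finger parallel gripper is mounted at the origin on a cart in front of the work surface, level with it; the furniture and walls round the work are solid. World frame = base frame: x ahead of the robot, y to its left, z up, the work surface at z = 0. Lengths are in m, angles in rad, forces in N, time in s.
With the tool pointing down it reaches from about 0.3 to 0.85 m from the base axis. Payload 5.4 kg.
Tool frame: the origin (TCP) lies midway between the tips of the shut fingers; the grasp point (between the pads) lies 19 mm behind it; z points along the fingers, x is the direction in which the jaws open and shut, and the axes are right-handed (so a half turn about z gives the same grasp; the last joint's range is limited). The gripper opens to 85 mm and grips with 20 to 120 N. Pads are 22 mm wide; open, the fingers measure 114 mm over their backs; the gripper's body (76 mm by 85 mm) begins 54 mm behind the grasp point. The pads swing forward as they close: fully open they stand 13 mm farther back than shut.
Start: joints at [1.131, 0.158, 1.597, -0, 1.386, -0.21], TCP at [0.131, 0.56, 0.231] pointing down, gripper open.
Joint ranges: [-2.91, 2.91], [-0.94, 2.29], [0.18, 2.7], [-1.29, 4.43], [0.17, 2.64], [-3, 3]. Speed limits (rad/s): [2.57, 2.57, 3.14, 3.14, 3.14, 3.14].

### API

Orientations are given as [roll, pitch, yaw] about the fixed x, y, z axes, in that order (R = Rz(yaw) Ry(pitch) Rx(roll)).
In Python, from station import * gives the robot as it stands.
- The arm moves only by the shell command python3 -m jog 'ROWS'. ROWS is JSON, a list of rows, each a list of 3 entries, a list of its own where there are three numbers: the closure, from -1 (fully open) to 1 (shut), then the shift along the tool's x, y, z each as a share of 0.2 m, from -1 to 1, then the turn about the tool's z as a share of 90 degrees, from -1 to 1. In form: [[fingers, [tx, ty, tz], roll], ...]. A call has 1 to 20 rows; each row is the pose to reach, as a shift and turn from the pose measured when the call began, along the tool's axes at that moment; what a row does not reach only later rows make up. A row lasts 1/10 s, in which the tool goes at most 50 mm and 8.59 degrees, less where a joint would pass 70% of its speed; a pose out of reach is approached as far as the arm can. A call with a number of a shift or a turn outside -1 to 1 is refused whole. A call with a gripper value outside its range is refused whole. The fingers move at their own pace and stop on an object; the grip force is fixed at half the most. Time passes only in rows, so rows that repeat a pose let the fingers close. It gives the time, the measured TCP pose, the force and the opening at its end, in the units of the state.
- observe(): the state, without advancing time (a new reading comes with each control period).
- get_image(name): name is "scene" or "top" or "wrist"; returns (picture, depth): 480x640x3 uint8, red, green, blue; 480x640 float32, m along the optical axis (not along the pixel's ray), 0 where there is no reading.
- calibration(name): a dict with "vfov" (degrees; the focal length in pixels is half the picture's height over the tangent of half this angle, whatever the lens; pixels are square), "cx", "cy" (the principal point, pixels), "R" (3x3) and "t" (3): a world point X has camera coordinates R X + t. Camera axes: x right, y down, z forward; pixel columns grow to the right and rows downward; lengths in m; the calibration is good to about 2 mm. A picture is of the moment at which its call begins: read the wrist's pose just before it. calibration takes no time and is no camera call; for the wrist camera it gives the pose at the moment of the call.
- hand_in(): hands the job in, once; it reports no verdict.
Trained networks look in the newest picture that a camera, given by its name, has taken for a name from the list of things; names that differ only in an ending like _2 or _b are one class to them, and where a whole thing is asked for, a point or a joint stands for the part that bears it (a point fixed in the world has none). Each returns a list of dicts, best first, with "score" (0 to 1); they miss things now and then, are a little off and sometimes report something else, mostly with a low value. They report only what shows in the picture. A call takes as long as a camera call.
- find_in(name, camera): "position" ([x, y, z] in m, in the coordinates of the camera as it stood for that picture, good to about 4 mm: the middle of the surface that is visible of it).
- silhouettes(name, camera): "pixels" (480x640 bool, what is visible of it).
- mark_of(name, camera): "position" ([x, y, z] in m, in the coordinates of the camera as it stood for that picture, good to about 4 mm: a listed point, or the origin of a listed thing).
The state is a dict: "clock": time; "joints": joint angles; "qvel": joint speeds; "joint_torque": joint torques, N m; "position": TCP position; "orientation": TCP orientation; "force": force on the tool from outside, world axes, zero at the start; "moment": the same for the moment, N m; "grip_width": finger opening in m.
Only numpy, scipy, OpenCV 4.12 (cv2) and the standard library are available. Lean on these libraries where they do the work, as an engineer would, in place of code of your own. Each camera call takes 0.05 s, during which the arm holds its last target.

### The job

Pick up the circuit board in its black carrier, hold it level and component side up over the upward-looking lens, with the carrier at the height of the red pointer, for about two seconds, then lay it on the fixture's nest between the two end lips and let go of it. Then take the open white light flap and swing it gently up to its balance point, where it stands straight upright, without letting it fall back or go over towards the board. Finish while still holding the flap there in the gripper, with the board undisturbed in the nest, and leave the pink pump bottle, the amber tape roll and the small white tin where they stand.

Things in the scene. Friction and masses are not known exactly. Their poses are not given: they have to be found in the camera images.
- board: loose green circuit board in a black rectangular carrier, 100 (own x) x 60 (own y) x 8.5 mm, about 0.1 kg; the parts on top rise to about 11 mm. It starts lying flat on the bench, component side up. Origin at the centre of its underside, z up. Grip it across its 60 mm width.
- board_center (a point): centre of the carrier, 4.5 mm above its underside
- viewer: upward-looking inspection camera, fixed to the bench: round black base of 92 mm diameter and 24 mm height with the lens in its middle, and behind it (own +x) a steel post of 10 mm diameter, 92 mm from the lens axis, 147 mm high, with a red pointer that aims at the lens axis and ends 68 mm short of it. Origin on the lens axis at bench height; z up.
- view_point (a point): viewing pose: the point on the lens axis 140 mm above the bench, level with the red pointer; the middle of the carrier belongs here. How the board is turned about the vertical does not matter.
- fixture: grey inspection fixture fixed to the bench, base plate 165 (own x) x 140 (own y) x 12 mm. The nest is at its own -x end, the flap hinge at its +x end. +x points roughly to the robot's right. z up; origin at bench height, from where the base plate reaches 105 mm to its -x and 60 mm to its +x.
- nest (a point): centre of the top of the nest plinth, 26 mm above the bench; axes as the fixture's. The plinth is 84 (x) x 44 (y) mm, 14 mm above the base plate; the carrier overhangs it by 8 mm on each long side. The board lies with its long side along the fixture's x, either way round, between two lips 30 mm wide (y) that lean outwards, 110 mm apart at plinth height, 6.5 mm higher than the plinth.
- flap_panel: the light flap: white panel 100 mm wide in a dark frame, on a hinge, with an orange round pull bar (12 mm diameter, along the hinge axis) at its free end. Origin on the hinge axis at mid width; from there the panel runs along its own -x. Panel from 4 to 73 mm from the hinge axis, then an open gap up to the bar between two side arms (92 mm apart inside); about 0.15 kg in all.
- flap_hinge (a point): middle of the hinge axis, 46 mm above the bench and 50 mm from the fixture's origin along its +x; the axis lies along the fixture's y
- pull_bar (a point): middle of the orange pull bar, 115 mm from the hinge axis; it can be gripped from above, fingers either side of it across the fixture's x, and turns between the fingers as the flap swings
- flap (a joint): flap angle in rad: 0 lying closed over the nest, 1.571 standing straight upright (the balance point, its weight straight above the hinge), 2.30 fully open against its stop, where it starts, leaning away from the nest. The hinge is nearly frictionless: let go short of or past the balance point, the flap falls open or shut.
- flux_cleaner: bystander: pink pump bottle, 53 mm diameter, 94 mm high; origin at the centre of its underside
- kapton_roll: bystander: amber tape roll lying flat, 64 mm diameter, 18 mm high; origin at the centre of its underside
- tip_tinner: bystander: small round white tin, 30 mm diameter, 18 mm high; origin at the centre of its underside

How it is judged:
On the way, in this order (a step that is already met when the one before it is completed fails the run):
1. the board is held level and component side up over the lens, the middle of its carrier within 20 mm of the viewing point, still, for 1 s (distance between board_center and view_point below 0.02 m and angle between board's own z axis and vertical below 0.15 rad and linear speed of board below 0.03 m/s and contact force between board and the fingers above 0.3 N and contact force between board and viewer below 0.05 N), for 1 s.
2. the board lies flat in the nest between the end lips, let go, with the flap still open (x of board_center in the frame of nest between -0.009 and 0.009 m and y of board_center in the frame of nest between -0.012 and 0.012 m and z of board_center in the frame of nest between 0.001 and 0.0075 m and angle between board's own z axis and vertical below 0.04 rad and angle between the x axis of board and the x axis of fixture, either way round below 0.15 rad and contact force between board and the fingers below 0.05 N and linear speed of board below 0.02 m/s and value of joint flap above 2.1 rad), for 0.2 s.
At the end, for the whole second after the job is handed in: The flap stands at its balance point, within 0.1 rad of upright, at rest and held by the fingers; the board lies flat in the nest, untouched by the fingers, its middle within 9 mm along and 12 mm across the nest, its long side within 0.15 rad of the fixture's x (x of board_center in the frame of nest between -0.009 and 0.009 m and y of board_center in the frame of nest between -0.012 and 0.012 m and z of board_center in the frame of nest between 0.001 and 0.0075 m and angle between board's own z axis and vertical below 0.04 rad and angle between the x axis of board and the x axis of fixture, either way round below 0.15 rad and contact force between board and the fingers below 0.05 N and linear speed of board below 0.02 m/s and value of joint flap between 1.471 and 1.671 rad and velocity of joint flap between -0.1 and 0.1 rad/s and contact force between the fingers and flap_panel above 0.3 N and contact force between board and flap_panel below 0.05 N); the arm keeps its last pose, push and grip.
It fails at once if the flap falls or is thrown (turns faster than 2.5 rad/s) (velocity of joint flap above 2.5 rad/s or velocity of joint flap below -2.5 rad/s).
It fails at once if the flap goes over towards the board (more than 0.37 rad past upright) (value of joint flap below 1.2 rad).
It fails at once if the pink pump bottle is moved by more than 30 mm or tipped (distance of flux_cleaner from where it was at the start of the episode above 0.03 m or angle between flux_cleaner's own z axis and vertical above 0.5 rad).
It fails at once if the tape roll is moved by more than 30 mm or tipped (distance of kapton_roll from where it was at the start of the episode above 0.03 m or angle between kapton_roll's own z axis and vertical above 0.5 rad).
It fails at once if the white tin is moved by more than 30 mm or tipped (distance of tip_tinner from where it was at the start of the episode above 0.03 m or angle between tip_tinner's own z axis and vertical above 0.5 rad).
It also fails if it takes over 61 s, if anything falls off the work surface, if the arm or the gripper's body presses on something with over 40 N, if the wrist force passes 120 N, or if a joint passes its speed limit or range.

## Working session

There is one attempt and no reset: what is moved stays moved. The work goes in short steps, Python scripts to look and compute and a shell command to move; the robot and the scene stay as the last step left them, time stands still between calls to the robot, and variables do not carry over. Pictures are saved under pics/ and viewed, and the job is handed in when it is done.

```bash
ls; mkdir -p pics
cat > h.py <<'E'
from station import *
import numpy as np, cv2
def snap(cam,fn):
    im,d=get_image(cam); cv2.imwrite('pics/'+fn,im[:,:,::-1]); return im,d
def K(cam):
    c=calibration(cam); f=240/np.tan(np.radians(c['vfov'])/2); return c,f
def w(cam,p):
    c=calibration(cam); return np.array(c['R']).T@(np.array(p)-np.array(c['t']))
def cloud(cam,d):
    c,f=K(cam); v,u=np.mgrid[0:480,0:640]
    P=np.stack([(u-c['cx'])/f*d,(v-c['cy'])/f*d,d],-1)
    return (P-np.array(c['t']))@np.array(c['R'])
E
python3 - <<'E'
from h import *
print(observe())
for cam in ['scene','top']:
    im,d=snap(cam,cam+'0.png')
    for n in ['board','board_center','viewer','view_point','fixture','nest','flap_panel','flap_hinge','pull_bar','flux_cleaner','kapton_roll','tip_tinner']:
        r=mark_of(n,cam)
        print(cam,n,[(round(x['score'],2),np.round(w(cam,x['position']),3).tolist()) for x in r[:2]])
print(observe()['clock'])
E
```

```text
pics
{'clock': 0.0, 'joints': array([ 1.13086677e+00,  1.59048170e-01,  1.59823097e+00, -9.41561874e-06,
        1.38618281e+00, -2.10091729e-01]), 'qvel': array([-3.79137231e-06,  2.83014415e-04, -8.66083723e-04,  7.54835578e-04,
        1.60996817e-03, -2.44683100e-04]), 'joint_torque': array([-7.94562709e-07, -3.96006310e+01, -3.31423438e+01, -1.49025491e-04,
        8.41416389e-03, -3.36496761e-06]), 'position': array([0.13075639, 0.55932551, 0.23031802]), 'orientation': array([-3.14121186e+00,  1.83012835e-03,  1.34096059e+00]), 'force': array([-0.39315647,  0.5453627 , -0.0251574 ]), 'moment': array([0.02300794, 0.01491075, 0.02305104]), 'grip_width': 0.08534969377345514}
scene board [(0.92, [0.493, 0.269, -0.002]), (0.64, [0.479, -0.191, 0.0])]
scene board_center [(0.7, [0.496, 0.276, 0.001]), (0.67, [0.48, -0.148, 0.024])]
scene viewer [(0.86, [0.512, 0.087, -0.004]), (0.24, [0.397, -0.007, -0.0])]
scene view_point []
scene fixture [(0.68, [0.48, -0.191, -0.002]), (0.68, [0.661, -0.38, -0.002])]
scene nest [(0.74, [0.49, -0.239, 0.044]), (0.6, [0.477, -0.149, 0.023])]
scene f
[... 274 characters left out ...]

scene tip_tinner [(0.66, [0.396, -0.008, -0.001])]
top board [(0.86, [0.496, 0.269, 0.001])]
top board_center [(0.67, [0.5, 0.268, 0.004])]
top viewer [(0.96, [0.513, 0.085, -0.0])]
top view_point [(0.81, [0.518, 0.085, 0.14])]
top fixture [(0.85, [0.483, -0.188, 0.001])]
top nest [(0.59, [0.475, -0.147, 0.029])]
top flap_panel [(0.81, [0.488, -0.24, 0.044])]
top flap_hinge [(0.8, [0.489, -0.237, 0.046]), (0.39, [0.659, -0.376, -0.002])]
top pull_bar [(0.91, [0.497, -0.313, 0.137]), (0.32, [0.659, -0.375, -0.001])]
top flux_cleaner [(0.71, [0.69, -0.216, 0.002])]
top kapton_roll [(0.92, [0.66, -0.377, 0.001])]
top tip_tinner [(0.71, [0.692, -0.218, 0.003]), (0.6, [0.4, -0.008, -0.005])]
1.3
```

View pics/scene0.png

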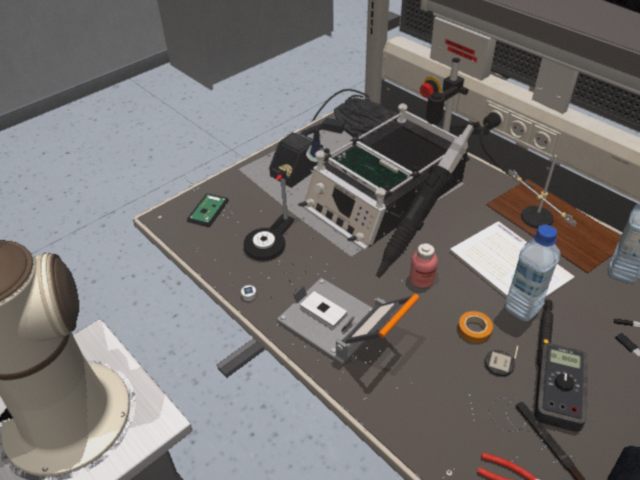

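View pics/top0.png

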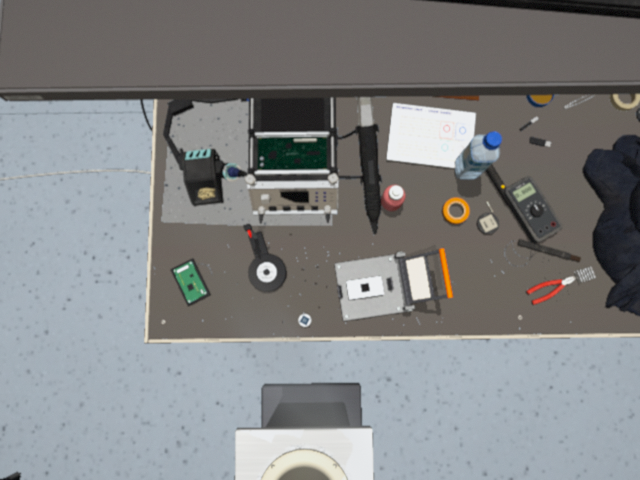

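Run:
```python
from h import *
im,d=get_image('top'); P=cloud('top',d); np.save('P.npy',P); np.save('im.npy',im)
for n in ['board','fixture','viewer','flap_panel','tip_tinner']:
    r=silhouettes(n,'top')
    if not r: print(n,'none');continue
    m=r[0]['pixels']&(d>0); q=P[m]
    # bench-level ring removal by height
    rect=cv2.minAreaRect((q[:,:2]*1000).astype(np.float32))
    print(n,r[0]['score'],m.sum(),rect,np.percentile(q[:,2],[2,50,98]).round(4))
```

```text
board 0.78 1008 ((492.6581115722656, 271.66912841796875), (99.426025390625, 60.67035675048828), 26.089269638061523) [0.0037 0.0088 0.0137]
fixture 0.96 5494 ((483.2168884277344, -218.9337158203125), (140.9114227294922, 274.251220703125), 7.401721000671387) [0.007  0.0151 0.1364]
viewer 0.65 1546 ((543.3539428710938, 87.26327514648438), (149.31309509277344, 89.60187530517578), 2.980506658554077) [0.0076 0.016  0.1464]
flap_panel none
tip_tinner 0.58 156 ((398.3608093261719, -4.165952682495117), (31.081493377685547, 30.882850646972656), 89.37503051757812) [-0.0026  0.0167  0.0219]
```

The scene view shows the board at px (207,209), the viewer at (263,243), the fixture at (330,310) with the flap leaning right, and the pink bottle at (424,265). The top view agrees: board (190,282), lens (267,272), nest (365,288), bar (446,273), bottle (393,196), roll (456,211), tin (305,320). The low-scoring second candidates are wrong, e.g. "flux_cleaner" on the bar. The board's long axis is at 26° in world. The fixture's yaw is about -82.6°.

```bash
cat >> h.py <<'E'
from scipy.spatial.transform import Rotation as Ro
def plan(p,yawdeg):
    o=observe(); R=Ro.from_euler('xyz',o['orientation']).as_matrix()
    s=R.T@(np.array(p)-o['position'])/0.2
    y=np.degrees(np.arctan2(R[1,0],R[0,0])); t=-((yawdeg-y+180)%360-180)/90
    print('t',o['clock'],'pos',o['position'].round(4),'rpy',o['orientation'].round(4),'w',round(o['grip_width'],4),'F',o['force'].round(1)); print('shift',s.round(4),'turn',round(t,4))
E
python3 -c "
from h import *
plan([.493,.2715,.15],116)"
```

```text
t 1.6 pos [0.131  0.5599 0.2313] rpy [ 3.1416 -0.      1.341 ] w 0.0855 F [ 0.6 -0.3  0.8]
shift [-0.9915  2.0909  0.4066] turn -0.4352
```

```bash
python3 -m jog '[[-1,[-0.33,0.8,0],-0.1],[-1,[-0.48,1,0],-0.3],[-1,[-0.48,1,0],-0.435],[-1,[-0.48,1,0.1],-0.435],[-1,[-0.48,1,0.1],-0.435],[-1,[-0.48,1,0.1],-0.435]]'; python3 -c "
from h import *
plan([.493,.2715,.15],116)"
```

```text
clock: 2.2
position: [0.3065, 0.4176, 0.21]
orientation: [-3.14, 0.002, 2.022]
force: [-1.0, 0.8, 0.5]
grip_width: 0.0851
t 2.2 pos [0.3065 0.4176 0.21  ] rpy [-3.1400e+00  2.1000e-03  2.0219e+00] w 0.0851 F [-1.   0.8  0.5]
shift [-1.0635  0.521   0.3014] turn -0.0017
```

```bash
python3 -m jog '[[-1,[-1,0.5,0.25],0],[-1,[-1,0.5,0.25],0],[-1,[-1,0.5,0.25],0],[-1,[-1,0.5,0.25],0],[-1,[-1,0.5,0.25],0],[-1,[-1,0.5,0.25],0],[-1,[-1,0.5,0.25],0]]'
python3 - <<'E'
from h import *
im,d=snap('wrist','w1.png'); P=cloud('wrist',d)
for n in ['board','board_center']:
    print(n,[(round(x['score'],2),w('wrist',x['position']).round(4)) for x in mark_of(n,'wrist')[:2]])
r=silhouettes('board','wrist'); m=r[0]['pixels']&(d>0); q=P[m]; print(cv2.minAreaRect((q[:,:2]*1000).astype(np.float32)),np.percentile(q[:,2],[2,50,98]))
plan([.493,.2715,.1],116)
E
```

```text
clock: 2.9
position: [0.4835, 0.2815, 0.1602]
orientation: [-3.14, 0.001, 2.02]
force: [0.6, 0.2, -0.1]
grip_width: 0.0857
board [(0.64, array([ 0.4988,  0.2738, -0.0012]))]
board_center [(0.82, array([0.4988, 0.27  , 0.0046]))]
((496.9139404296875, 271.3615417480469), (103.69700622558594, 59.88679885864258), 26.828166961669922) [0.00633157 0.00831277 0.01039495]
t 3.1 pos [0.4829 0.2824 0.1607] rpy [-3.1406e+00  1.9000e-03  2.0235e+00] w 0.0859 F [-1.   0.7 -0.2]
shift [-0.0704  0.022   0.3038] turn -0.0007
```

View pics/w1.png

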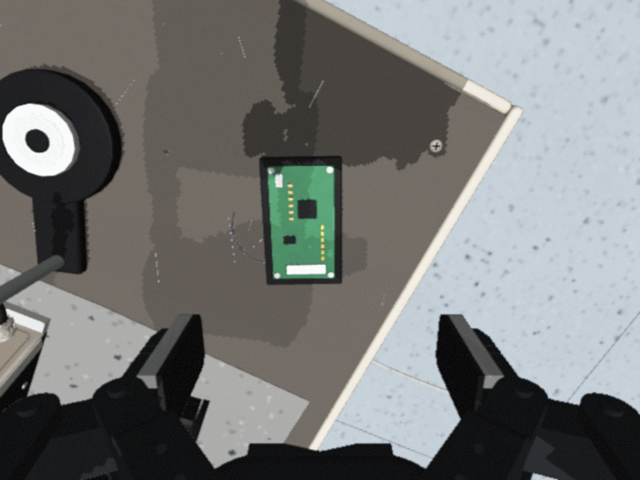

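The wrist view shows the board at px (303,220), almost aligned with the jaws. Its centre is at about (0.4965, 0.271), and the height and sizes fit.

```bash
python3 -c "
from h import *
plan([.4965,.271,-.003],116.5)"
```

```text
t 3.1 pos [0.4829 0.2824 0.1607] rpy [-3.1406e+00  1.9000e-03  2.0235e+00] w 0.0859 F [-1.   0.7 -0.2]
shift [-0.0793  0.0372  0.8188] turn -0.0063
```

```bash
python3 -m jog '[[-1,[-0.079,0.037,0.2],-0.006],[-1,[-0.079,0.037,0.4],-0.006],[-1,[-0.079,0.037,0.6],-0.006],[-1,[-0.079,0.037,0.7],-0.006],[-1,[-0.079,0.037,0.77],-0.006],[-1,[-0.079,0.037,0.8],-0.006],[-1,[-0.079,0.037,0.82],-0.006],[-1,[-0.079,0.037,0.82],-0.006],[-1,[-0.079,0.037,0.82],-0.006]]'
python3 - <<'E'
from h import *
plan([.4965,.271,-.003],116.5)
snap('wrist','w2.png')
E
```

```text
clock: 4.0
position: [0.4974, 0.2714, -0.002]
orientation: [3.14, 0.002, 2.033]
force: [-0.3, -0.1, -0.2]
grip_width: 0.0855
t 4.0 pos [ 0.4974  0.2714 -0.002 ] rpy [3.1404e+00 2.3000e-03 2.0330e+00] w 0.0855 F [-0.3 -0.1 -0.2]
shift [ 0.0002 -0.005   0.0048] turn -0.0002
```

View pics/w2.png

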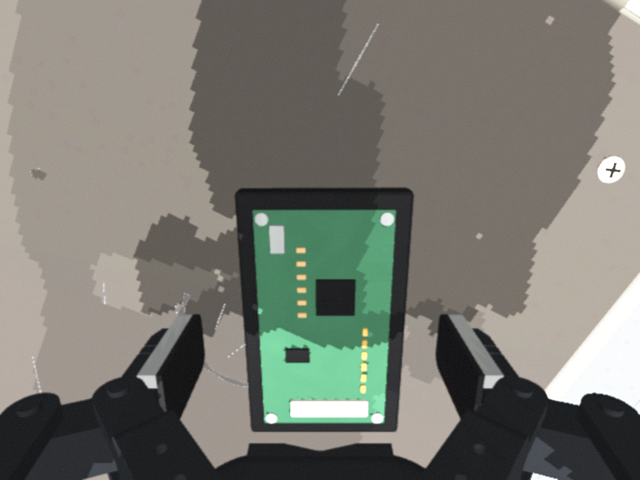

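The board sits between the pads: board columns 237-412 and rows 190-430, pads at row about 340. Closing now.

```bash
python3 -m jog '[[1,[0,0,0],0],[1,[0,0,0],0],[1,[0,0,0],0],[1,[0,0,0],0],[1,[0,0,0],0],[1,[0,0,0],0],[1,[0,0,0],0],[1,[0,0,0],0]]'
python3 - <<'E'
from h import *
plan([.5,.271,.17],116.5)
snap('wrist','w3.png')
E
```

```text
clock: 4.85
position: [0.4984, 0.2717, -0.0006]
orientation: [3.138, 0.003, 2.033]
force: [-0.3, 0.2, 6.2]
grip_width: 0.0573
t 4.85 pos [ 0.4984  0.2717 -0.0006] rpy [3.1384e+00 2.5000e-03 2.0329e+00] w 0.0573 F [-0.3  0.2  6.2]
shift [-0.0089  0.0082 -0.8531] turn -0.0003
```

View pics/w3.png

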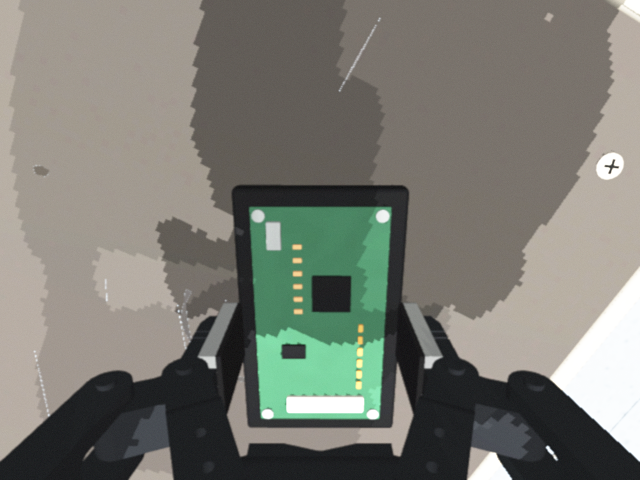

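Gripped: width 57 mm, with light fingertip contact on the bench (6 N). Lifting.

```bash
python3 -m jog '[[1,[0,0,-0.05],0],[1,[0,0,-0.15],0],[1,[0,0,-0.3],0],[1,[0,0,-0.5],0],[1,[0,0,-0.7],0],[1,[0,0,-0.75],0],[1,[0,0,-0.75],0]]'
python3 - <<'E'
from h import *
im,d=snap('wrist','w4.png'); P=cloud('wrist',d)
print([(round(x['score'],2),w('wrist',x['position']).round(4)) for x in mark_of('board_center','wrist')[:2]])
r=silhouettes('board','wrist'); m=r[0]['pixels']&(d>0); q=P[m]; q=q[q[:,2]>.1]; print(cv2.minAreaRect((q[:,:2]*1000).astype(np.float32)),np.percentile(q[:,2],[2,50,98]))
A=np.c_[q[:,:2],np.ones(len(q))];print('plane',np.linalg.lstsq(A,q[:,2],rcond=None)[0])
plan([.515,.086,.14],7.4)
E
```

```text
clock: 5.6
position: [0.4992, 0.2723, 0.1519]
orientation: [3.134, 0.003, 2.033]
force: [-0.2, -0.6, -1.7]
grip_width: 0.0572
[(0.56, array([0.4922, 0.2686, 0.1505]))]
((496.1247863769531, 269.2459716796875), (101.11306762695312, 60.319664001464844), 26.48820686340332) [0.15599413 0.15805843 0.16005051]
plane [0.00906618 0.00229252 0.15296839]
t 5.75 pos [0.4963 0.2714 0.1471] rpy [-3.1407e+00  1.9000e-03  2.0328e+00] w 0.0577 F [-0.6 -0.6 -2.3]
shift [-0.8712 -0.3295  0.0376] turn 1.2119
```

View pics/w4.png

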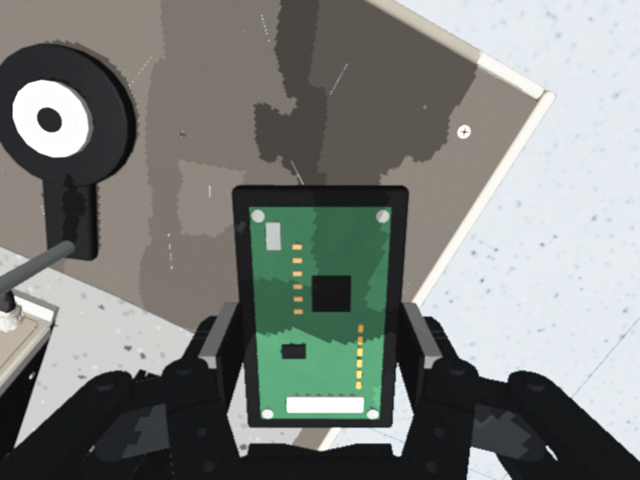

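The board is held level and central, with its middle about 3-4 mm above the TCP. Next I carry it over the lens, turning on the way.

```bash
python3 -m jog '[[1,[-0.08,-0.03,0],0.05],[1,[-0.2,-0.07,0],0.14],[1,[-0.34,-0.12,0],0.23],[1,[-0.48,-0.18,0],0.32],[1,[-0.62,-0.23,0.02],0.41],[1,[-0.74,-0.28,0.05],0.5],[1,[-0.82,-0.31,0.05],0.58],[1,[-0.86,-0.33,0.05],0.62],[1,[-0.87,-0.33,0.05],0.62],[1,[-0.87,-0.33,0.05],0.62],[1,[-0.87,-0.33,0.05],0.62]]'
python3 - <<'E'
from h import *
im,d=snap('scene','s5.png')
im,d=snap('top','t5.png'); P=cloud('top',d)
print([(round(x['score'],2),w('top',x['position']).round(4)) for x in mark_of('view_point','top')[:2]])
print([(round(x['score'],2),w('top',x['position']).round(4)) for x in mark_of('board_center','top')[:2]])
plan([.515,.086,.136],7.4)
E
```

```text
clock: 6.85
position: [0.5143, 0.0867, 0.1367]
orientation: [-3.141, 0.002, 1.061]
force: [-0.6, 0.6, -1.2]
grip_width: 0.0574
[]
[(0.5, array([0.5111, 0.0915, 0.1444]))]
t 7.05 pos [0.5147 0.0866 0.1374] rpy [3.1407e+00 1.7000e-03 1.0602e+00] w 0.0576 F [ 0.7  0.2 -0.9]
shift [-0.0021  0.0028  0.0072] turn 0.5927
```

View pics/s5.png

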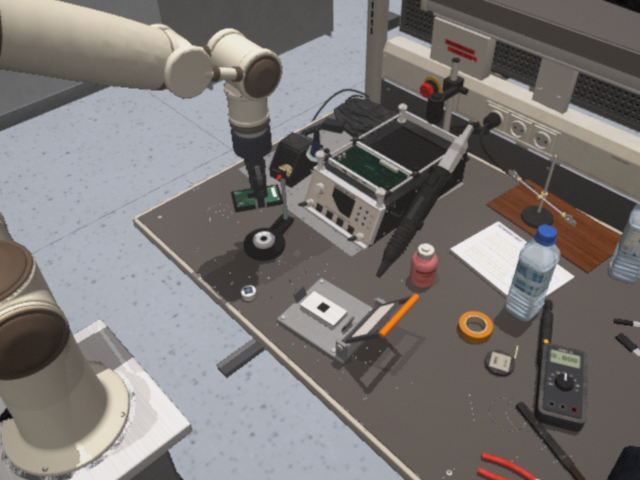

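The scene view shows the board level at px (258,198), over the lens at (263,240), and level with the red pointer at (280,178). Holding for 2 s.

```bash
python3 -m jog '[[1,[0,0,0],0],[1,[0,0,0],0],[1,[0,0,0],0],[1,[0,0,0],0],[1,[0,0,0],0],[1,[0,0,0],0],[1,[0,0,0],0],[1,[0,0,0],0],[1,[0,0,0],0],[1,[0,0,0],0],[1,[0,0,0],0],[1,[0,0,0],0],[1,[0,0,0],0],[1,[0,0,0],0],[1,[0,0,0],0],[1,[0,0,0],0],[1,[0,0,0],0],[1,[0,0,0],0],[1,[0,0,0],0],[1,[0,0,0],0]]'
python3 - <<'E'
from h import *
im,d=get_image('top'); P=cloud('top',d)
q=P.reshape(-1,3); q=q[(q[:,0]>.3)&(q[:,0]<.6)&(q[:,1]>-.4)&(q[:,1]<-.05)&(d.ravel()>0)]
# plinth top z~.026 ; base z~.012
for lo,hi in ((.021,.030),(.008,.016)):
    s=q[(q[:,2]>lo)&(q[:,2]<hi)]
    print(lo,len(s),cv2.minAreaRect((s[:,:2]*1000).astype(np.float32)),np.median(s,0))
for k in range(2):
  for n in ['nest','flap_hinge','pull_bar','fixture']:
    print(n,[(round(x['score'],2),w('top',x['position']).round(4)) for x in mark_of(n,'top')[:1]])
plan([.476,-.148,.136],7.4)
E
```

```text
clock: 9.05
position: [0.5147, 0.0867, 0.1374]
orientation: [3.141, 0.002, 1.06]
force: [0.3, -0.7, -1.0]
grip_width: 0.0575
0.021 676 ((480.8163146972656, -158.44241333007812), (128.493896484375, 152.50289916992188), 2.366157054901123) [ 0.47403709 -0.14888299  0.02562419]
0.008 2675 ((478.3078308105469, -184.7843017578125), (139.56715393066406, 200.9854278564453), 7.733665466308594) [ 0.47218355 -0.16566921  0.01173302]
nest [(0.68, array([ 0.4747, -0.1487,  0.0252]))]
flap_hinge [(0.73, array([ 0.4871, -0.2397,  0.048 ]))]
pull_bar [(0.66, array([ 0.4937, -0.3129,  0.132 ]))]
fixture [(0.71, array([ 4.821e-01, -1.925e-01, -4.000e-04]))]
nest [(0.68, array([ 0.4747, -0.1487,  0.0252]))]
flap_hinge [(0.73, array([ 0.4871, -0.2397,  0.048 ]))]
pull_bar [(0.66, array([ 0.4937, -0.3129,  0.132 ]))]
fixture [(0.71, array([ 4.821e-01, -1.925e-01, -4.000e-04]))]
t 9.5 pos [0.5147 0.0866 0.1374] rpy [3.1407e+00 1.7000e-03 1.0601e+00] w 0.0575 F [-0.5  0.7 -1.3]
shift [-1.1181  0.4046  0.0094] turn 0.5926
```

Run:
```python
from h import *
P=np.load('P.npy');im=np.load('im.npy')
for lo,hi in ((.021,.031),(.031,.038),(.007,.018)):
    m=((P[...,2]>lo)&(P[...,2]<hi)&(P[...,0]>.38)&(P[...,0]<.58)&(P[...,1]>-.32)&(P[...,1]<-.06)).astype(np.uint8)
    n,l,st,_=cv2.connectedComponentsWithStats(m,connectivity=4)
    for i in range(1,n):
        if st[i,4]>8:
            q=P[l==i]; r=cv2.minAreaRect((q[:,:2]*1000).astype(np.float32)); print(lo,st[i,4],np.round(r[0],1),np.round(r[1],1),round(r[2],1),q.mean(0).round(4))
big=cv2.resize(im[240:330,320:470],None,fx=5,fy=5,interpolation=cv2.INTER_CUBIC); cv2.imwrite('pics/fx.png',big[:,:,::-1])
```

```text
0.021 638 [ 473.3 -147.6] [44.  83.8] 7.8 [ 0.4731 -0.1473  0.0258]
0.021 12 [ 489.3 -206. ] [ 4.4 11.8] 86.4 [ 0.4898 -0.2064  0.0277]
0.021 10 [ 474.7 -208.3] [9.6 4.2] 29.1 [ 0.475  -0.2083  0.0264]
0.021 9 [472.2 -88. ] [11.8  5. ] 5.5 [ 0.4728 -0.0876  0.0257]
0.031 12 [ 480.6 -209.9] [14.4  4.6] 1.7 [ 0.4803 -0.2099  0.0331]
0.031 13 [467.1 -85. ] [21.7  2.8] 10.4 [ 0.4679 -0.0849  0.0334]
0.007 2878 [ 475.8 -165.8] [139.8 163.1] 7.7 [ 0.4747 -0.1639  0.0118]
```

View pics/fx.png

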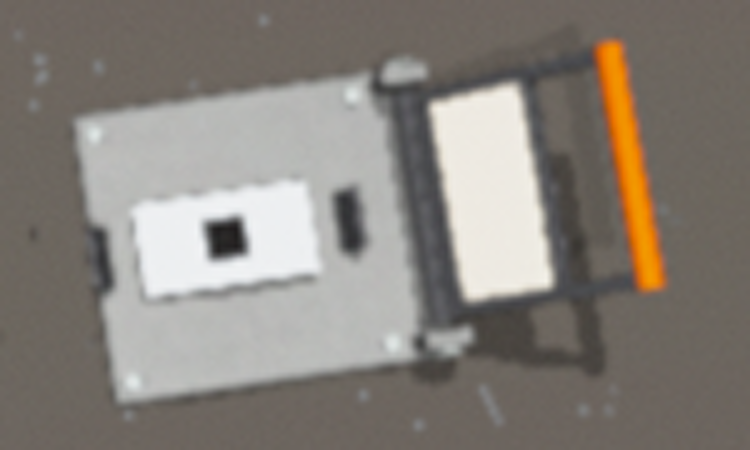

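Fitted on depth, the plinth measures 44.0 x 83.8 mm (44 x 84 given), centre (0.4733, -0.1476). The fixture's yaw is -82.2°, and the lip midpoint agrees. Next I measure the board relative to the TCP while it is still.

Run:
```python
from h import *
o=observe(); im,d=get_image('wrist'); P=cloud('wrist',d)
r=silhouettes('board','wrist'); m=r[0]['pixels']&(d>0); q=P[m]; q=q[(q[:,2]>.12)&(q[:,2]<.17)]
rc=cv2.minAreaRect((q[:,:2]*1000).astype(np.float32)); print(rc,np.percentile(q[:,2],[2,50,98]))
A=np.c_[q[:,:2],np.ones(len(q))];print('plane',np.linalg.lstsq(A,q[:,2],rcond=None)[0])
y=o['orientation'][2]; dv=np.array(rc[0])/1000-o['position'][:2]
print(o['position'],np.degrees(y),'toolx',dv@[np.cos(y),np.sin(y)],'tooly',dv@[np.sin(y),-np.cos(y)])
im,d=get_image('top'); P=cloud('top',d)
q=P.reshape(-1,3); q=q[(q[:,2]>.12)&(q[:,2]<.155)&(abs(q[:,0]-.515)<.07)&(abs(q[:,1]-.087)<.09)]
print(len(q),cv2.minAreaRect((q[:,:2]*1000).astype(np.float32)),np.median(q[:,2]))
plan([.474,-.1475,.12],7.75)
```

```text
((513.0172119140625, 87.13548278808594), (60.34960174560547, 100.9102783203125), 60.784996032714844) [0.14406496 0.14607367 0.14802279]
plane [ 0.00678401 -0.00309531  0.14287599]
[0.51471001 0.08664758 0.13743361] 60.738316548079695 toolx -0.00040179135886063937 tooly -0.0017152740419146657
214 ((496.80023193359375, 80.58767700195312), (44.82207489013672, 114.82865142822266), 30.247465133666992) 0.14645025847158843
t 9.65 pos [0.5147 0.0866 0.1374] rpy [3.1407e+00 1.7000e-03 1.0601e+00] w 0.0576 F [ 0.2  0.1 -1.1]
shift [-1.1207  0.3945  0.0895] turn 0.5888
```

The board sits -1.7 mm along tool y, and its underside is level with the TCP. So the TCP target is about (0.4735, -0.149).

```bash
python3 -m jog '[[1,[-0.06,0.02,0],0.04],[1,[-0.18,0.06,0],0.12],[1,[-0.34,0.12,0],0.21],[1,[-0.5,0.18,0],0.3],[1,[-0.66,0.24,0],0.39],[1,[-0.8,0.29,0],0.47],[1,[-0.92,0.35,0],0.54],[1,[-0.98,0.38,0.05],0.58],[1,[-0.98,0.39,0.07],0.58],[1,[-0.98,0.39,0.08],0.58],[1,[-0.98,0.39,0.08],0.58]]'
python3 - <<'E'
from h import *
plan([.4735,-.1493,.045],7.75)
E
```

```text
clock: 10.75
position: [0.4868, -0.1215, 0.1215]
orientation: [3.141, 0.001, 0.151]
force: [-0.2, 0.3, -0.9]
grip_width: 0.0573
t 10.75 pos [ 0.4868 -0.1215  0.1215] rpy [3.1406e+00 1.1000e-03 1.5100e-01] w 0.0573 F [-0.2  0.3 -0.9]
shift [-0.086   0.1269  0.3826] turn 0.01
```

```bash
python3 -m jog '[[1,[-0.04,0.06,0.02],0.01],[1,[-0.086,0.127,0.05],0.01],[1,[-0.086,0.127,0.15],0.01],[1,[-0.086,0.127,0.25],0.01],[1,[-0.086,0.127,0.33],0.01],[1,[-0.086,0.127,0.38],0.01],[1,[-0.086,0.127,0.38],0.01],[1,[-0.086,0.127,0.38],0.01]]'
python3 - <<'E'
from h import *
im,d=snap('scene','s6.png')
cv2.imwrite('pics/s6c.png',cv2.resize(im[250:380,240:440],None,fx=4,fy=4,interpolation=cv2.INTER_CUBIC)[:,:,::-1])
im,d=snap('top','t6.png')
cv2.imwrite('pics/t6c.png',cv2.resize(im[230:340,310:470],None,fx=4,fy=4,interpolation=cv2.INTER_CUBIC)[:,:,::-1])
plan([.4735,-.1493,.026],7.75)
E
```

```text
clock: 11.55
position: [0.4738, -0.1495, 0.046]
orientation: [3.14, 0.001, 0.136]
force: [-0.2, -0.4, 0.4]
grip_width: 0.0575
t 11.65 pos [ 0.4743 -0.1498  0.0466] rpy [ 3.1392e+00 -6.0000e-04  1.3550e-01] w 0.0575 F [ 0.2 -0.6 -0.7]
shift [-0.0039 -0.0033  0.1029] turn 0.0002
```

View pics/s6c.png

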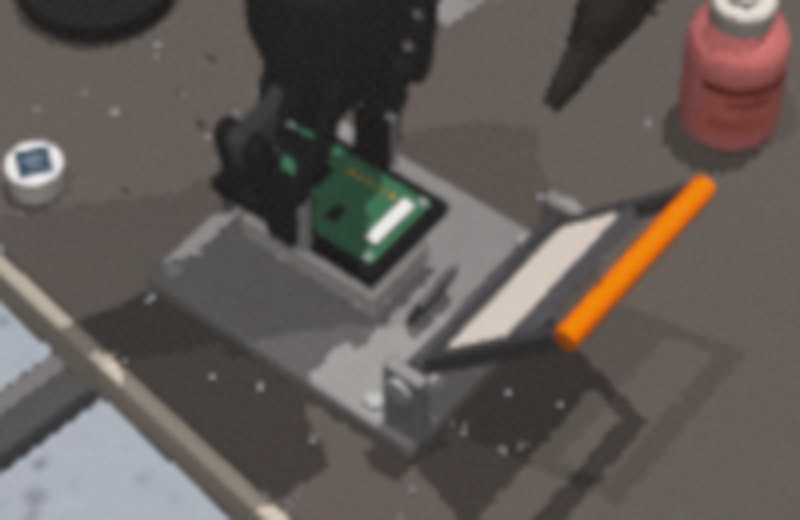

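View pics/t6c.png

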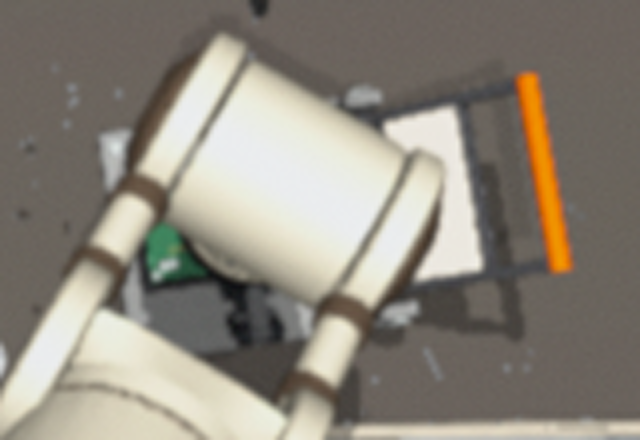

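The board is about 20 mm above the plinth, aligned between the lips (right lip at px (430,295) of the crop). Lowering gently.

```bash
python3 -m jog '[[1,[-0.004,-0.003,0.03],0],[1,[-0.004,-0.003,0.055],0],[1,[-0.004,-0.003,0.075],0],[1,[-0.004,-0.003,0.085],0],[1,[-0.004,-0.003,0.092],0],[1,[-0.004,-0.003,0.098],0],[1,[-0.004,-0.003,0.1],0],[1,[-0.004,-0.003,0.1],0],[1,[-0.004,-0.003,0.1],0]]'
python3 - <<'E'
from h import *
im,d=snap('scene','s7.png')
cv2.imwrite('pics/s7c.png',cv2.resize(im[250:380,240:440],None,fx=4,fy=4,interpolation=cv2.INTER_CUBIC)[:,:,::-1])
plan([.4735,-.1493,.026],7.75)
E
```

```text
clock: 12.55
position: [0.4736, -0.1494, 0.0267]
orientation: [3.139, -0.001, 0.136]
force: [0.8, -0.2, -1.7]
grip_width: 0.0571
t 12.6 pos [ 0.4736 -0.1494  0.0267] rpy [ 3.139e+00 -8.000e-04  1.355e-01] w 0.0576 F [ 0.9 -1.4 -1.8]
shift [-0.0004 -0.0006  0.0036] turn 0.0002
```

View pics/s7c.png

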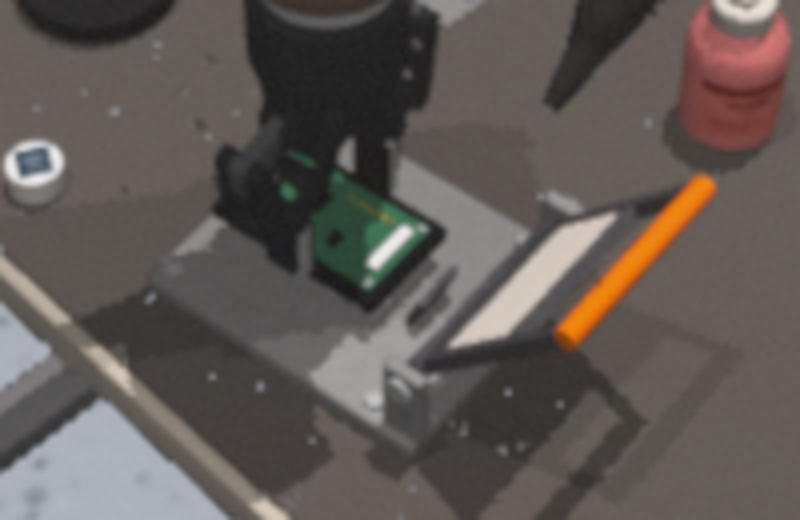

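```bash
python3 -m jog '[[1,[0,0,0.004],0],[1,[0,0,0.007],0],[1,[0,0,0.01],0],[1,[0,0,0.01],0]]'
```

```text
clock: 13.0
position: [0.4737, -0.1495, 0.0254]
orientation: [3.139, -0.0, 0.136]
force: [-2.3, 1.7, 5.8]
grip_width: 0.0574
```

Contact (+6 N). Releasing.

```bash
python3 -m jog '[[-1,[0,0,0],0],[-1,[0,0,0],0],[-1,[0,0,0],0],[-1,[0,0,0],0],[-1,[0,0,0],0],[-1,[0,0,0],0]]';  python3 -m jog '[[-1,[0,0,-0.04],0],[-1,[0,0,-0.15],0],[-1,[0,0,-0.35],0],[-1,[0,0,-0.55],0],[-1,[0,0,-0.7],0],[-1,[0,0,-0.75],0],[-1,[0,0,-0.75],0]]'
python3 - <<'E'
from h import *
im,d=snap('scene','s8.png')
cv2.imwrite('pics/s8c.png',cv2.resize(im[250:380,240:440],None,fx=4,fy=4,interpolation=cv2.INTER_CUBIC)[:,:,::-1])
im,d=snap('wrist','w8.png'); P=cloud('wrist',d)
r=silhouettes('board','wrist'); m=r[0]['pixels']&(d>0); q=P[m]
rc=cv2.minAreaRect((q[:,:2]*1000).astype(np.float32)); print(rc,np.percentile(q[:,2],[2,50,98]))
plan([.4735,-.1493,.026],7.75)
E
```

```text
clock: 13.6
position: [0.4737, -0.1495, 0.0254]
orientation: [3.139, -0.0, 0.136]
force: [0.2, 0.9, 0.2]
grip_width: 0.0855
clock: 14.3
position: [0.4745, -0.1497, 0.1771]
orientation: [3.137, -0.003, 0.136]
force: [0.3, 0.5, -0.2]
grip_width: 0.0852
((474.26031494140625, -151.60818481445312), (66.17929077148438, 110.5380859375), 7.813177108764648) [0.02765873 0.03276303 0.03488676]
t 14.45 pos [ 0.4724 -0.1484  0.1734] rpy [3.1414e+00 2.4000e-03 1.3570e-01] w 0.0855 F [-1.2  0.2 -0.2]
shift [0.0064 0.0048 0.737 ] turn 0.0003
```

View pics/s8c.png

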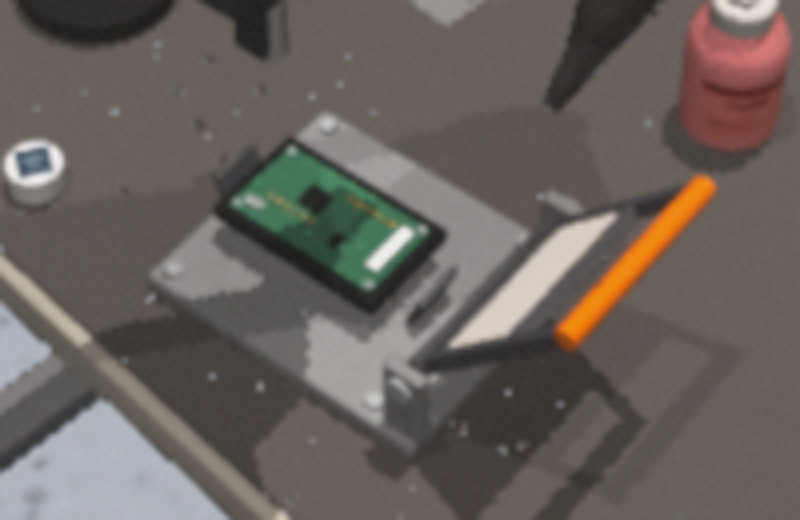

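View pics/w8.png

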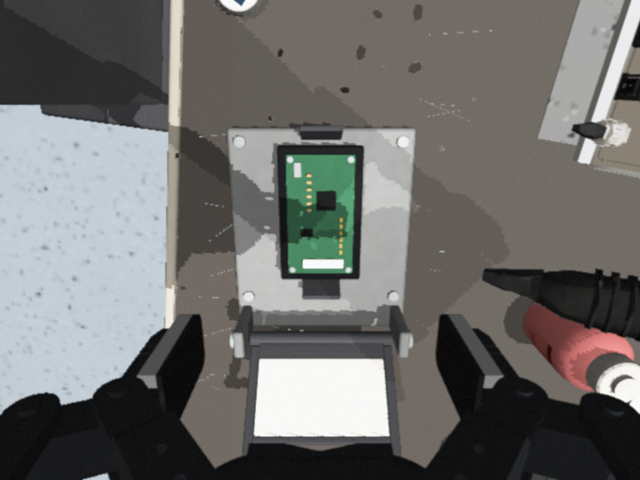

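The board lies in the nest between the two lips, level, and the flap is still open. In the wrist view the board is at px (320,212) with lips at (321,133) and (320,288). Next I move above the pull bar, turning by 90°.

```bash
python3 -c "
from h import *
plan([.4955,-.3116,.24],-82.25)"
```

```text
t 14.45 pos [ 0.4724 -0.1484  0.1734] rpy [3.1414e+00 2.4000e-03 1.3570e-01] w 0.0855 F [-1.2  0.2 -0.2]
shift [ 0.0031  0.824  -0.3328] turn 1.0003
```

```bash
python3 -m jog '[[-1,[0,0,-0.15],0.05],[-1,[0,0,-0.33],0.14],[-1,[0,0.1,-0.33],0.23],[-1,[0,0.22,-0.33],0.32],[-1,[0,0.35,-0.33],0.41],[-1,[0,0.48,-0.33],0.5],[-1,[0,0.6,-0.33],0.59],[-1,[0,0.7,-0.33],0.68],[-1,[0,0.78,-0.33],0.77],[-1,[0,0.82,-0.33],0.86],[-1,[0.003,0.824,-0.33],0.94],[-1,[0.003,0.824,-0.33],1],[-1,[0.003,0.824,-0.33],1],[-1,[0.003,0.824,-0.33],1]]'
python3 - <<'E'
from h import *
im,d=snap('wrist','w9.png'); P=cloud('wrist',d); 
hsv=cv2.cvtColor(im,cv2.COLOR_RGB2HSV)
m=(hsv[...,0]>5)&(hsv[...,0]<22)&(hsv[...,1]>180)&(d>0)&(P[...,2]>.09)&(P[...,2]<.17); q=P[m]
print('bar wrist',len(q),q.mean(0),q.min(0),q.max(0), cv2.minAreaRect((q[:,:2]*1000).astype(np.float32)))
im,d=snap('scene','s9.png');P=cloud('scene',d)
hsv=cv2.cvtColor(im,cv2.COLOR_RGB2HSV)
m=(hsv[...,0]>5)&(hsv[...,0]<22)&(hsv[...,1]>180)&(d>0)&(P[...,2]>.09)&(P[...,2]<.17); q=P[m];print('bar scene',len(q),q.mean(0),q.min(0),q.max(0))
im,d=snap('top','t9.png');P=cloud('top',d)
q=P[(P[...,2]>.0305)&(P[...,2]<.04)&(abs(P[...,0]-.473)<.05)&(abs(P[...,1]+.148)<.07)]
print('board top',len(q),cv2.minAreaRect((q[:,:2]*1000).astype(np.float32)),q.mean(0))
hsv=cv2.cvtColor(im,cv2.COLOR_RGB2HSV)
m=(hsv[...,0]>60)&(hsv[...,0]<90)&(hsv[...,1]>90)&(abs(P[...,0]-.473)<.05)&(abs(P[...,1]+.148)<.07);q=P[m];print('green',len(q),cv2.minAreaRect((q[:,:2]*1000).astype(np.float32)),np.median(q[:,2]))
plan([.4955,-.3116,.24],-82.25)
E
```

```text
clock: 15.85
position: [0.495, -0.3111, 0.2377]
orientation: [3.137, 0.002, -1.433]
force: [0.5, 0.1, 0.1]
grip_width: 0.0853
bar wrist 2791 [ 0.50281764 -0.31588399  0.13569358] [ 0.44521532 -0.32864088  0.12979594] [ 0.55287213 -0.30413379  0.1390584 ] ((499.00531005859375, -316.41455078125), (107.96515655517578, 11.341802597045898), 7.831902503967285)
bar scene 334 [ 0.49372628 -0.31742621  0.13460252] [ 0.4425942  -0.32902835  0.10755638] [ 0.55091207 -0.29423834  0.14033224]
board top 1055 ((472.58367919921875, -147.69305419921875), (59.9664306640625, 130.90914916992188), 7.767308235168457) [ 0.47212712 -0.14533344  0.03479963]
green 611 ((473.4210205078125, -146.5416259765625), (50.085365295410156, 89.77474975585938), 7.4630351066589355) 0.034945901079164024
t 16.0 pos [ 0.4953 -0.3114  0.2389] rpy [ 3.1386e+00  6.0000e-04 -1.4338e+00] w 0.0854 F [-0.4 -0.2 -0.3]
shift [ 0.0013 -0.0007 -0.0057] turn 0.0011
```

View pics/w9.png

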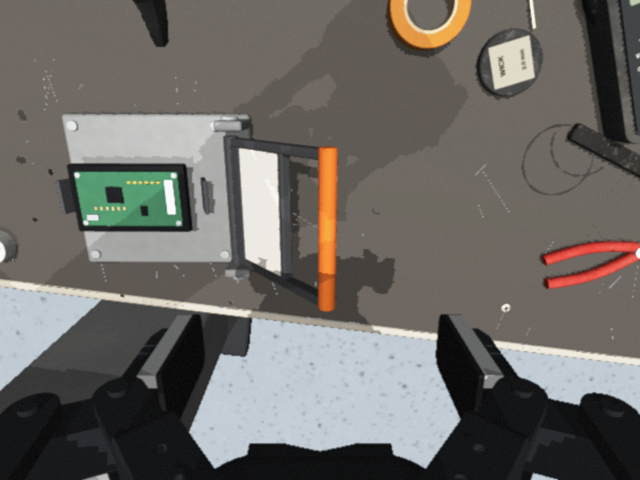

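View pics/t9.png

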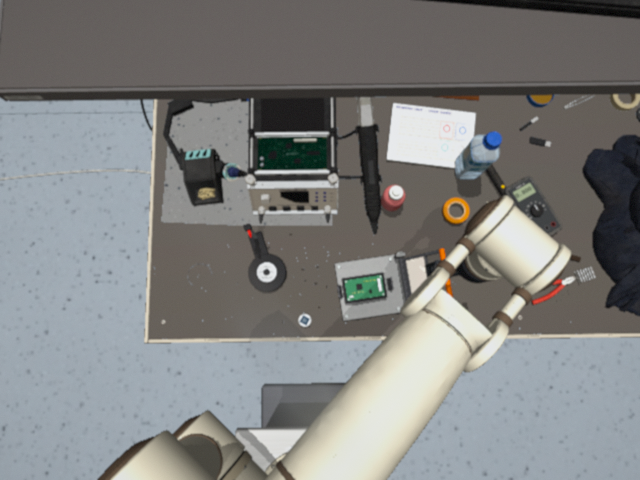

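The top view puts the board at (0.4734, -0.1465), within 1.5 mm of the nest centre, at 7.5° (fixture 7.75°). In the wrist view the bar is at px col 327, against the finger middle at about 320. Its centre is at about (0.497, -0.315, 0.131), as the geometry says. Descending on it.

```bash
python3 -c "
from h import *
plan([.497,-.3135,.115],-82.25)"
```

```text
t 16.0 pos [ 0.4953 -0.3114  0.2389] rpy [ 3.1386e+00  6.0000e-04 -1.4338e+00] w 0.0854 F [-0.4 -0.2 -0.3]
shift [ 0.0121 -0.0087  0.6192] turn 0.0011
```

```bash
python3 -m jog '[[-1,[0.012,-0.009,0.1],0],[-1,[0.012,-0.009,0.25],0],[-1,[0.012,-0.009,0.4],0],[-1,[0.012,-0.009,0.5],0],[-1,[0.012,-0.009,0.57],0],[-1,[0.012,-0.009,0.61],0],[-1,[0.012,-0.009,0.62],0],[-1,[0.012,-0.009,0.62],0],[-1,[0.012,-0.009,0.62],0]]'
python3 - <<'E'
from h import *
im,d=snap('wrist','w10.png')
im,d=snap('scene','s10.png')
cv2.imwrite('pics/s10c.png',cv2.resize(im[230:380,290:490],None,fx=4,fy=4,interpolation=cv2.INTER_CUBIC)[:,:,::-1])
plan([.497,-.3135,.115],-82.25)
E
```

```text
clock: 16.9
position: [0.4977, -0.3141, 0.1161]
orientation: [3.14, -0.001, -1.434]
force: [-0.3, -0.4, -0.2]
grip_width: 0.0854
t 17.0 pos [ 0.4976 -0.314   0.116 ] rpy [ 3.1399e+00 -1.1000e-03 -1.4337e+00] w 0.0855 F [0.1 0.8 0.2]
shift [-0.0031  0.0027  0.005 ] turn 0.0011
```

View pics/w10.png

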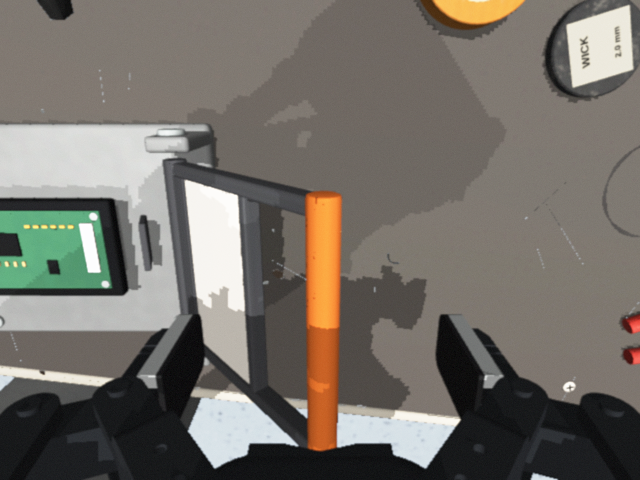

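View pics/s10c.png

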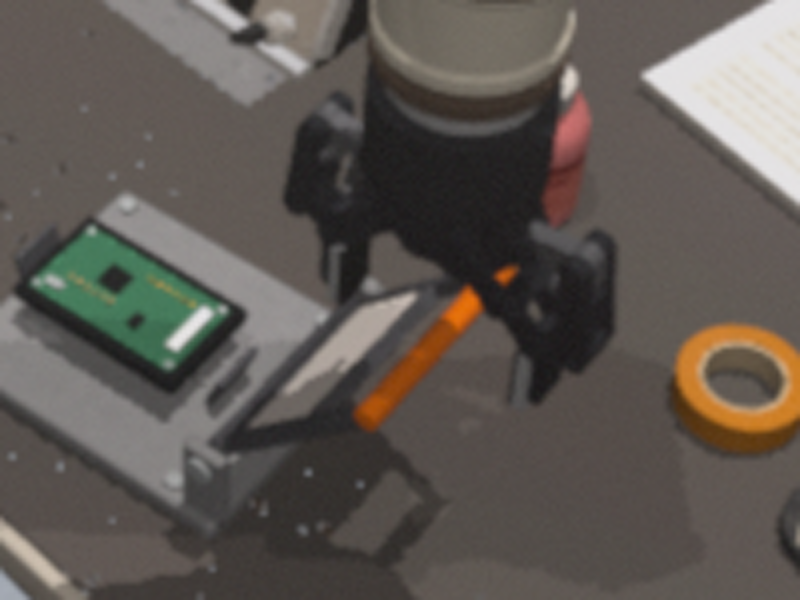

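The bar (px col 323) is centred between the pads (cols 200 and 440). Closing.

```bash
python3 -m jog '[[0.2,[0,0,0],0],[0.3,[0,0,0],0],[0.4,[0,0,0],0],[0.5,[0,0,0],0],[0.6,[0,0,0],0],[0.7,[0,0,0],0],[0.8,[0,0,0],0],[1,[0,0,0],0],[1,[0,0,0],0],[1,[0,0,0],0],[1,[0,0,0],0]]'
python3 - <<'E'
from h import *
im,d=snap('wrist','w11.png')
im,d=snap('scene','s11.png')
cv2.imwrite('pics/s11c.png',cv2.resize(im[230:380,290:490],None,fx=4,fy=4,interpolation=cv2.INTER_CUBIC)[:,:,::-1])
plan([.4855,-.2377,.145],-82.25)
E
```

```text
clock: 18.1
position: [0.4977, -0.3143, 0.1162]
orientation: [3.14, -0.002, -1.434]
force: [-0.5, -3.1, 1.7]
grip_width: 0.01
t 18.2 pos [ 0.4977 -0.3143  0.1162] rpy [ 3.1401e+00 -1.8000e-03 -1.4337e+00] w 0.01 F [-0.1 -3.2  1.4]
shift [-0.3877  0.0084 -0.1445] turn 0.0012
```

View pics/s11c.png

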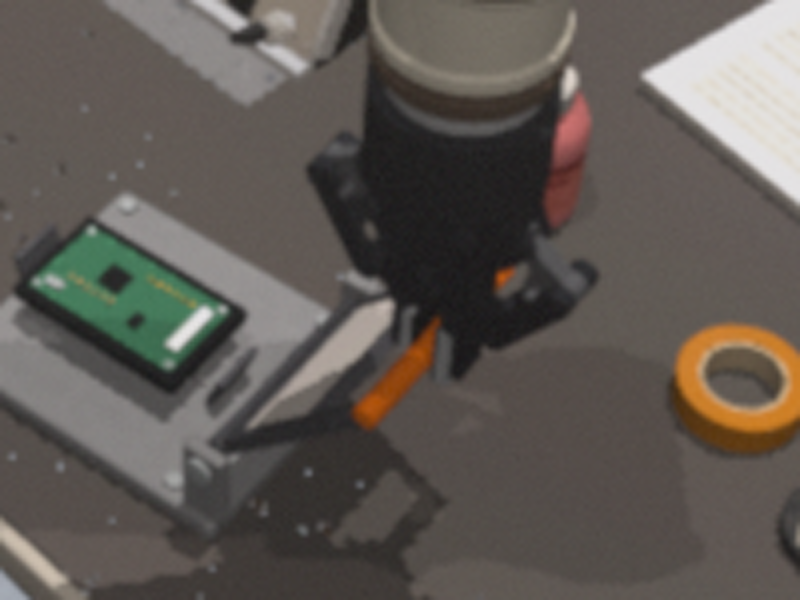

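View pics/w11.png

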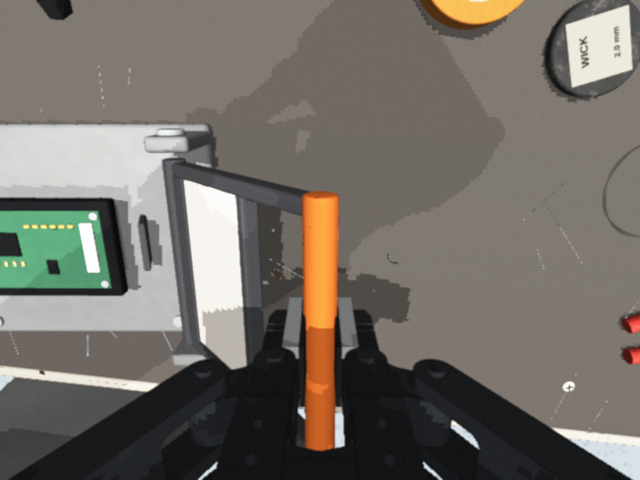

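Gripped, bar centred (px col 320). The bar sits 77.5 mm from the hinge horizontally, against 76.6 expected. I'll work out the arc.

```bash
python3 -c "
import numpy as np
for t in [2.29,2.27,2.24,2.2,2.16,2.12,2.08,2.04,2.0,1.96,1.92,1.88,1.85,1.825,1.81,1.8]:
    print(t, round(-(76.6+115*np.cos(t))/200,3), round(-(115*np.sin(t)-85.75)/200,3))"
```

```text
2.29 -0.004 -0.004
2.27 -0.013 -0.011
2.24 -0.026 -0.022
2.2 -0.045 -0.036
2.16 -0.063 -0.049
2.12 -0.083 -0.062
2.08 -0.103 -0.073
2.04 -0.123 -0.084
2.0 -0.144 -0.094
1.96 -0.165 -0.103
1.92 -0.186 -0.112
1.88 -0.208 -0.119
1.85 -0.225 -0.124
1.825 -0.238 -0.128
1.81 -0.247 -0.13
1.8 -0.252 -0.131
```

```bash
python3 -m jog '[[1,[-0.004,0,-0.004],0],[1,[-0.013,0,-0.011],0],[1,[-0.026,0,-0.022],0],[1,[-0.045,0,-0.036],0],[1,[-0.063,0,-0.049],0],[1,[-0.083,0,-0.062],0],[1,[-0.103,0,-0.073],0],[1,[-0.123,0,-0.084],0],[1,[-0.144,0,-0.094],0],[1,[-0.165,0,-0.103],0],[1,[-0.186,0,-0.112],0],[1,[-0.208,0,-0.119],0],[1,[-0.225,0,-0.124],0],[1,[-0.238,0,-0.128],0],[1,[-0.247,0,-0.13],0],[1,[-0.252,0,-0.131],0],[1,[-0.252,0,-0.131],0],[1,[-0.252,0,-0.131],0]]'
python3 - <<'E'
from h import *
im,d=snap('wrist','w12.png')
im,d=snap('scene','s12.png'); P=cloud('scene',d)
cv2.imwrite('pics/s12c.png',cv2.resize(im[230:380,290:490],None,fx=4,fy=4,interpolation=cv2.INTER_CUBIC)[:,:,::-1])
o=observe(); h=np.array([.4855,-.2377]); e=np.array([.1349,-.9909])
fx=(o['position'][:2]-h)@e; print('fx',fx,'theta',np.pi/2+np.arcsin(fx/.115))
plan([.4855,-.2377,.145],-82.25)
E
```

```text
clock: 20.0
position: [0.4911, -0.2655, 0.144]
orientation: [3.14, -0.005, -1.434]
force: [-2.5, -5.3, 6.4]
grip_width: 0.0099
fx 0.02825860307656149 theta 1.8190659264199327
t 20.1 pos [ 0.4911 -0.2655  0.144 ] rpy [ 3.1405 -0.0048 -1.4336] w 0.0097 F [-3.3 -6.2  5.7]
shift [-0.1413  0.0086 -0.0058] turn 0.0012
```

View pics/s12c.png

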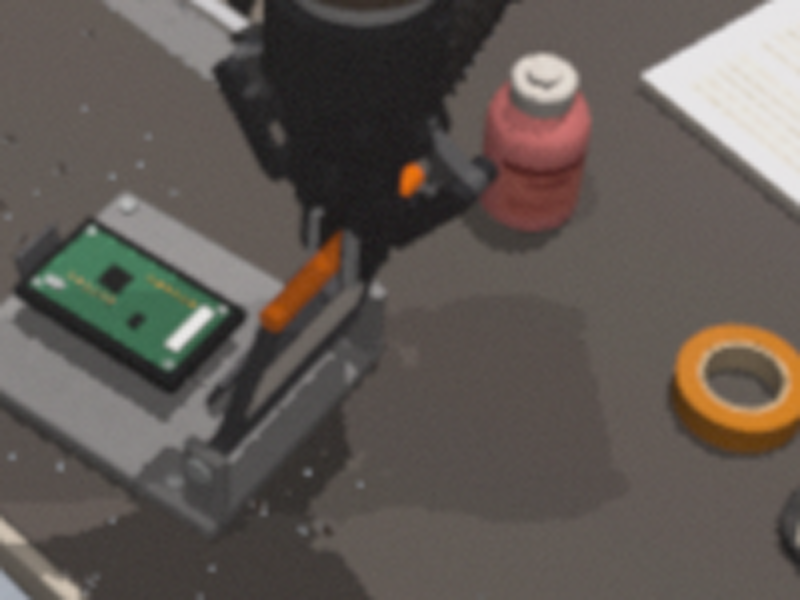

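The flap is at about 1.81 rad, held, with forces about 6 N. Continuing to upright.

```bash
python3 -m jog '[[1,[-0.006,0,-0.001],0],[1,[-0.02,0,-0.005],0],[1,[-0.037,0,-0.008],0],[1,[-0.055,0,-0.011],0],[1,[-0.073,0,-0.013],0],[1,[-0.091,0,-0.015],0],[1,[-0.107,0,-0.016],0],[1,[-0.12,0,-0.016],0],[1,[-0.13,0,-0.016],0],[1,[-0.136,0,-0.016],0],[1,[-0.139,0,-0.016],0],[1,[-0.139,0,-0.016],0],[1,[-0.139,0,-0.016],0],[1,[-0.139,0,-0.016],0]]'
python3 - <<'E'
from h import *
im,d=snap('wrist','w13.png')
im,d=snap('scene','s13.png'); P=cloud('scene',d)
cv2.imwrite('pics/s13c.png',cv2.resize(im[230:380,290:490],None,fx=4,fy=4,interpolation=cv2.INTER_CUBIC)[:,:,::-1])
o=observe(); h=np.array([.4855,-.2377]); e=np.array([.1349,-.9909]); ey=np.array([.9909,.1349])
fx=(o['position'][:2]-h)@e; print('fx',fx,'theta',np.pi/2+np.arcsin(fx/.115))
# fit panel plane in fixture x-z from scene depth (white panel back/front)
q=P.reshape(-1,3); a=(q[:,:2]-h)@e; b=(q[:,:2]-h)@ey
s=(abs(a)<.03)&(abs(b)<.04)&(q[:,2]>.055)&(q[:,2]<.118); Q=np.c_[a,q[:,2]][s]
print(len(Q)); 
for _ in range(3):
    k=np.polyfit(Q[:,1],Q[:,0],1); r=Q[:,0]-np.polyval(k,Q[:,1]); Q=Q[abs(r)<max(.003,2*r.std())]
print('panel slope d(fx)/dz',k,len(Q),r.std(),'theta',np.pi/2+np.arctan(k[0]),'fx at hinge',np.polyval(k,.046))
hsv=cv2.cvtColor(im,cv2.COLOR_RGB2HSV)
m=(hsv[...,0]>5)&(hsv[...,0]<22)&(hsv[...,1]>170)&(d>0)&(P[...,2]>.13)&(P[...,2]<.18)&(abs(P[...,1]+.24)<.06);q=P[m];print('bar',len(q),((q[:,:2]-h)@e).mean(),q[:,2].min(),q[:,2].max())
plan([.4855,-.2377,.145],-82.25)
E
```

```text
clock: 21.5
position: [0.4874, -0.2383, 0.1484]
orientation: [3.14, -0.007, -1.433]
force: [-3.9, -4.1, 7.2]
grip_width: 0.0094
fx 0.0009017172500695335 theta 1.5786374267093304
643
panel slope d(fx)/dz [-0.02118147  0.00690924] 599 0.0010002390391912947 theta 1.5496180278245915 fx at hinge 0.00593489648124535
bar 182 0.0029916942387735713 0.15564042586135626 0.1682431474869493
t 21.6 pos [ 0.4874 -0.2384  0.1484] rpy [ 3.1404 -0.0066 -1.4332] w 0.0097 F [-3.6 -4.3  7.3]
shift [-0.0046  0.0087  0.017 ] turn 0.0015
```

View pics/s13c.png

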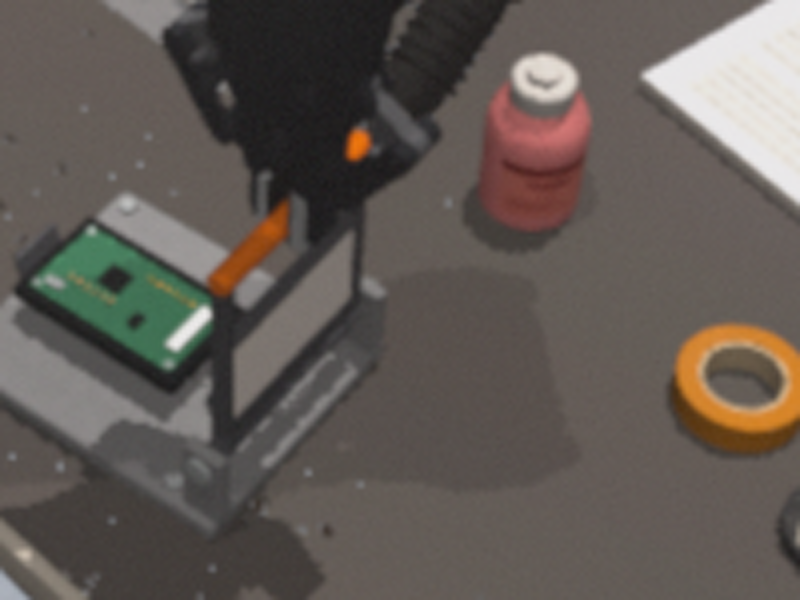

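View pics/w13.png

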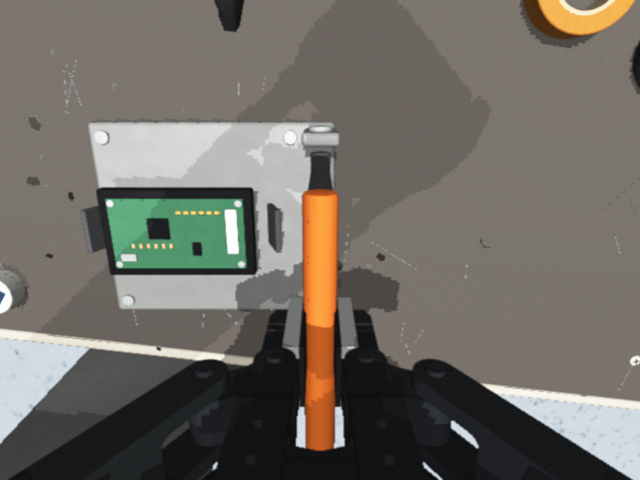

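The flap stands upright: 1.58 rad from the TCP and 1.55 rad from the panel's depth fit. In the wrist view the bar (col 320) is right over the hinge (col 320), and the board lies untouched at px (177,230). I'll let it settle briefly and check again.

```bash
python3 -m jog '[[1,[0,0,0],0],[1,[0,0,0],0],[1,[0,0,0],0],[1,[0,0,0],0],[1,[0,0,0],0],[1,[0,0,0],0]]'
python3 - <<'E'
from h import *
im,d=snap('top','t14.png');P=cloud('top',d)
for n in ['flux_cleaner','kapton_roll','tip_tinner']:
    print(n,[(round(x['score'],2),w('top',x['position']).round(3)) for x in mark_of(n,'top')[:1]])
im,d=snap('wrist','w14.png');P=cloud('wrist',d)
hsv=cv2.cvtColor(im,cv2.COLOR_RGB2HSV)
m=(hsv[...,0]>60)&(hsv[...,0]<90)&(hsv[...,1]>90)&(abs(P[...,0]-.473)<.05)&(abs(P[...,1]+.148)<.07);q=P[m];print('green',len(q),cv2.minAreaRect((q[:,:2]*1000).astype(np.float32)),np.median(q[:,2]))
o=observe(); h=np.array([.4855,-.2377]); e=np.array([.1349,-.9909])
fx=(o['position'][:2]-h)@e; print('theta',np.pi/2+np.arcsin(fx/.115),abs(o['qvel']).max(),o['force'],o['grip_width'],o['clock'])
E
```

```text
clock: 22.2
position: [0.4873, -0.2383, 0.1484]
orientation: [3.14, -0.006, -1.433]
force: [-2.5, -2.7, 3.2]
grip_width: 0.0095
flux_cleaner [(0.72, array([ 0.693, -0.216,  0.001]))]
kapton_roll [(0.74, array([ 0.487, -0.239,  0.161]))]
tip_tinner [(0.5, array([ 0.4  , -0.005, -0.001]))]
green 7528 ((474.2599182128906, -146.75718688964844), (49.59648513793945, 89.56952667236328), 7.687478542327881) 0.033895124934774964
theta 1.5784826324925978 0.001599692652094157 [-1.83193385 -4.30301525  2.71655107] 0.009692369810445293 22.45
```

```bash
python3 -c "
from station import *
print(hand_in())"
```

```text
the job is handed in; nothing more can be done
None
```

I handed the job in at 22.5 s with the flap upright and still held in the gripper; `hand_in` reports no verdict.

- **Board at the lens:** I picked the board up across its width and held it level over the lens at pointer height for a little over 2 s.
- **Board in the nest:** I laid it between the end lips and let go. At the last look it was about 1 mm from the nest centre, aligned with the fixture to about 0.1°, and its height above the bench fitted lying flat on the plinth.
- **Flap:** I gripped the pull bar and swung the flap up slowly. It stands at about 1.58 rad by the TCP position and 1.55 rad by the depth fit of the panel. The two differ slightly, but both are within 0.1 rad of upright. It was at rest, with about 5 N at the wrist.
- **Bystanders:** The bottle and the tin read within about 3 mm of their first positions. The last network answer for "kapton_roll" was wrong: it marked the orange pull bar. I did not re-measure the roll's position. The arm never went near it, and it showed in the last scene and wrist pictures I viewed.

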